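# Open the blue-tiled push-to-open sample case

### The job

Of the two wooden sample cases on the stall counter, open the one with the blue tile on its lid: first push its sliding bolt by the knob fully back, away from the lid, then press the lid down at the brass spot until the catch lets go, and take the finger away so that the spring lifts the lid ajar. Do not lift the lid any further by hand. Leave the green-tiled case shut and bolted, and the pots and jars standing where they are.

Things in the scene. Friction and masses are not known exactly. Their poses are not given: they have to be found in the camera images.
- blue_case: Wooden case with a blue square tile on its lid (the one to open); fixed to the counter, 190 mm (x) x 150 mm (y) x 70 mm high. Origin: centre of its underside, on the counter. Axes: x from its front (bolt side, towards the robot) to its back (hinge side), z up. The 48 mm at the front is a solid wooden rail, top at z = 70 mm; behind it the lid (x -46 to +83 mm) lies flush with the top.
- blue_lid (a joint): Lid with the blue square tile, 129 x 132 mm; hinge axis along case y at x = 85, z = 64 mm. rad: 0 = shut, flush; positive = open. Pressed about 3 mm down near its front (about 3 N; stop at 4.5 mm) the push-to-open catch lets go; as the finger goes up a spring raises the lid to about 0.4 rad (front edge 50 mm up) and keeps it there. It cannot rise under the bolt.
- blue_press (a point): Brass spot, 20 mm across, on top of the lid with the blue square tile, 28 mm behind the lid's front edge in the middle (case x = -18 mm, y = 0): the place to press. Point on the lid's top surface; moves with the lid; axes as the case's when shut.
- blue_bolt (a joint): Sliding bolt on the front rail of the case with the blue square tile: steel plate 58 x 24 x 5 mm with an upright knob, underside 2 mm above the lid. Value in m: 0 = fully over the lid (overlaps it 14 mm), grows as it slides along the case's -x (away from the lid, towards the robot), 0.028 = fully drawn back (end stop); about 1.5 N to move, stays where left.
- blue_knob (a point): Top centre of the round black bolt knob (blue case): 16 mm diameter, 28 mm high from the bolt plate, top 105 mm above the counter, at case x = -75 mm, y = 0 when the bolt value is 0. Moves with the bolt; axes as the case's.
- green_case: Wooden case with a green square tile on its lid (to be left shut and bolted); fixed to the counter, 190 mm (x) x 150 mm (y) x 70 mm high. Origin: centre of its underside, on the counter. Axes: x from its front (bolt side, towards the robot) to its back (hinge side), z up. The 48 mm at the front is a solid wooden rail, top at z = 70 mm; behind it the lid (x -46 to +83 mm) lies flush with the top.
- green_lid (a joint): Lid with the green square tile, 129 x 132 mm; hinge axis along case y at x = 85, z = 64 mm. rad: 0 = shut, flush; positive = open. Pressed about 3 mm down near its front (about 3 N; stop at 4.5 mm) the push-to-open catch lets go; as the finger goes up a spring raises the lid to about 0.4 rad (front edge 50 mm up) and keeps it there. It cannot rise under the bolt.
- green_press (a point): Brass spot, 20 mm across, on top of the lid with the green square tile, 28 mm behind the lid's front edge in the middle (case x = -18 mm, y = 0): the place to press. Point on the lid's top surface; moves with the lid; axes as the case's when shut.
- green_bolt (a joint): Sliding bolt on the front rail of the case with the green square tile: steel plate 58 x 24 x 5 mm with an upright knob, underside 2 mm above the lid. Value in m: 0 = fully over the lid (overlaps it 14 mm), grows as it slides along the case's -x (away from the lid, towards the robot), 0.028 = fully drawn back (end stop); about 1.5 N to move, stays where left.
- green_knob (a point): Top centre of the round black bolt knob (green case): 16 mm diameter, 28 mm high from the bolt plate, top 105 mm above the counter, at case x = -75 mm, y = 0 when the bolt value is 0. Moves with the bolt; axes as the case's.
- bowl_mid (a point): Bystander, not to be disturbed: small open terracotta bowl, 80 mm wide, 42 mm high, loose. Point: its centre, half-way up.
- mug_mid (a point): Bystander, not to be disturbed: terracotta mug, 76 mm wide, 80 mm high, loose. Point: its centre, half-way up.
- cup_mid (a point): Bystander, not to be disturbed: blue glazed cup, 72 mm wide, 70 mm high, loose. Point: its centre, half-way up.
- jar_mid (a point): Bystander, not to be disturbed: amber glass jar with a wooden cap, 64 mm wide, 85 mm high, loose. Point: its centre, half-way up.
- urn_mid (a point): Bystander, not to be disturbed: white glazed urn, 88 mm wide, 110 mm high, loose. Point: its centre, half-way up.
Mind the look-alikes: they are no part of the job. Leave any turquoise look-alike of the blue_case alone.

How it is judged:
On the way, in this order (a step that is already met when the one before it is completed fails the run):
1. the blue case's bolt is drawn back off the lid while the lid is still shut (value of joint blue_bolt above 0.019 m and value of joint blue_lid below 0.015 rad), for 0.2 s.
2. the blue lid is pressed in by a finger until its catch can let go (value of joint blue_lid below -0.018 rad and contact force between the fingers and blue_lid above 0.5 N).
3. the blue lid has sprung ajar (value of joint blue_lid above 0.25 rad), for 0.2 s.
At the end, for the whole second after the job is handed in: The blue-tiled lid stands ajar at 0.25 to 0.55 rad and still, held up by its spring; its bolt is drawn back more than 19 mm; the green lid is shut (below 0.015 rad) and its bolt below 10 mm; every pot and jar is within 25 mm of its start (value of joint blue_lid between 0.25 and 0.55 rad and velocity of joint blue_lid between -0.05 and 0.05 rad/s and value of joint blue_bolt above 0.019 m and value of joint green_lid below 0.015 rad and value of joint green_bolt below 0.01 m and distance of each of bowl_mid, mug_mid, cup_mid, jar_mid, urn_mid from where it was at the start of the episode below 0.025 m); the robot touches nothing.
It fails at once if the blue lid is lifted beyond where its spring carries it (0.6 rad) (value of joint blue_lid above 0.6 rad).
It fails at once if the green case is unbolted or opened (value of joint green_lid above 0.015 rad or value of joint green_bolt above 0.01 m).
It fails at once if the green lid is pressed in (value of joint green_lid below -0.015 rad).
It fails at once if a pot or jar is moved, knocked over or lifted (not (distance of bowl_mid from where it was at the start of the episode below 0.025 m) or not (distance of mug_mid from where it was at the start of the episode below 0.025 m) or not (distance of cup_mid from where it was at the start of the episode below 0.025 m) or not (distance of jar_mid from where it was at the start of the episode below 0.025 m) or not (distance of urn_mid from where it was at the start of the episode below 0.025 m)).
It also fails if it takes over 34 s, if anything falls off the work surface, if the arm or the gripper's body presses on something with over 40 N, if the wrist force passes 120 N, or if a joint passes its speed limit or range.

### The arm

A 6-joint arm with a two-finger parallel gripper is mounted at the origin on the work surface. World frame = base frame: x ahead of the robot, y to its left, z up, the work surface at z = 0. Lengths are in m, angles in rad, forces in N, time in s.
With the tool pointing down it reaches from about 0.275 to 1 m from the base axis. Payload 8.4 kg.
Tool frame: the origin (TCP) lies on the centre line of the jaws, within the pads' length; the fingertips stand 17 mm ahead of it and the grasp point (between the pads) lies 2 mm behind it (bot.tcp_to_tips is the y of the fingertips in the tool frame, in m); y points along the fingers, z is the direction in which the jaws open and shut, and the axes are right-handed (so a half turn about y gives the same grasp; the last joint's range is limited). The gripper opens to 85 mm and grips with 20 to 120 N. Pads are 22 mm wide; open, the fingers measure 114 mm over their backs; the gripper's body (76 mm by 85 mm) begins 54 mm behind the grasp point. The pads swing forward as they close: fully open they stand 13 mm farther back than shut.
Start: joints at [-1.168, 0.353, 1.633, -0, 1.155, -0.002], TCP at [0.246, -0.574, 0.248] pointing down, gripper open.
Joint ranges: [-2.63, 2.63], [-0.92, 2.1], [0.06, 2.66], [-1.3, 4.44], [0, 2.69], [-3.02, 3.02]. Speed limits (rad/s): [2.22, 2.22, 2.79, 3.14, 3.14, 3.14].

### API

Orientations are given as a unit quaternion [x, y, z, w].
In Python, from workcell import bot, hand, kinematics, get_obs, vision, hand_in gives the robot as it stands. The module is installed in compiled form; this text tells all that it offers. Calls block until the motion is done:
- bot.reach(position, orientation): joint-space move of the TCP to a pose.
- bot.servo_line(position, ori=None, velocity=0.15): straight line of the TCP; ori=None keeps the orientation; velocity is the mean speed in m/s.
- bot.goto_joints(angles): joint-space move.
- hand.move_gripper(opening, strength=None): finger opening in m; strength is the grip in N (None keeps the last); returns when the fingers have stopped.
- bot.dwell(seconds).
- kinematics.solve_ik(position, orientation): joint angles nearest the present ones, or None.
- get_obs(): the state.
- vision.read_camera(name): name is "scene" or "side" or "wrist"; returns a dict with "frame" (384x512x3 uint8, red, green, blue), "intrinsics" (3x3 intrinsics, pixels), "dist" ([k1, k2, p1, p2, k3] as OpenCV has them; the pictures are not rectified), "view" (4x4, takes a point from world to camera coordinates). Camera axes: x right, y down, z forward; pixel columns grow to the right and rows downward; lengths in m; the calibration is good to about 2 mm. A picture is of the moment at which its call begins. There is no depth.
A pose or a line that the arm cannot do raises bot.IKError and nothing moves.
- hand_in(): hands the job in, once; it reports no verdict.
The state is a dict: "time_s": time; "joint_pos": joint angles; "joint_vel": joint speeds; "joint_efforts": joint torques, N m; "position": TCP position; "orientation": TCP orientation; "wrist_force": force on the tool from outside, world axes, zero at the start; "ft_torque": the same for the moment, N m; "gripper_width": finger opening in m.
Only numpy, scipy, OpenCV 4.12 (cv2) and the standard library are available. Lean on these libraries where they do the work, as an engineer would, in place of code of your own. Each camera call takes 0.05 s, during which the arm holds its last target.

## Working session

There is one attempt and no reset: what is moved stays moved. The work goes in short steps, each a Python script; the robot and the scene stay as the last script left them, time stands still between calls to the robot, and variables do not carry over. Pictures are saved under pics/ and viewed, and the job is handed in when it is done.

```bash
mkdir -p pics
python3 - <<'E'
from workcell import bot,vision,get_obs
import cv2,numpy as np,pickle
d={}
for n in["scene","side","wrist"]:
    r=vision.read_camera(n);d[n]=r
    cv2.imwrite(f"pics/{n}0.png",r["frame"][:,:,::-1])
    V=np.array(r["view"]);print(n,-V[:3,:3].T@V[:3,3],V[2,:3],np.array(r["intrinsics"])[[0,1,0,1],[0,1,2,2]])
pickle.dump(d,open("d0.pkl","wb"))
o=get_obs();print(o["time_s"],o["orientation"],bot.tcp_to_tips,o["wrist_force"])
E
```

```text
scene [ 1.5244186  -0.32484478  0.95870368] [-0.7495105   0.17035351 -0.63969812] [347.53499494 347.53499494 255.53822945 190.24324498]
side [-0.2577599   0.82132824  1.17362032] [ 0.48011475 -0.569074   -0.66756619] [434.62090602 434.62090602 243.5604985  192.70488759]
wrist [ 0.3194234  -0.54234864  0.37409292] [-0.28681496 -0.12162822 -0.95023353] [304.01932377 304.01932377 259.67603642 190.5497882 ]
0.15 [-0.14221294  0.69304602 -0.69230002  0.14206823] 0.017 [ 0.04839204  0.57428025 -0.70242728]
```

View pics/scene0.png

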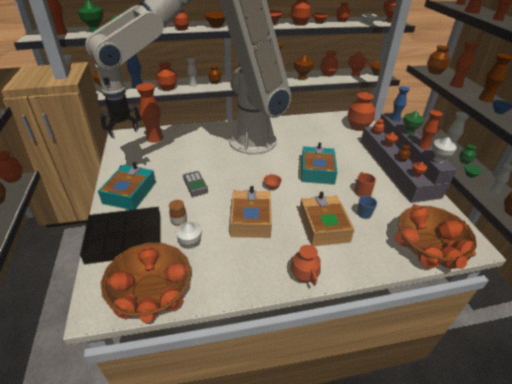

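View pics/side0.png

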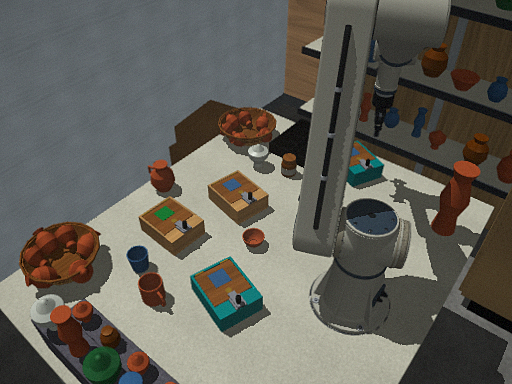

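View pics/wrist0.png

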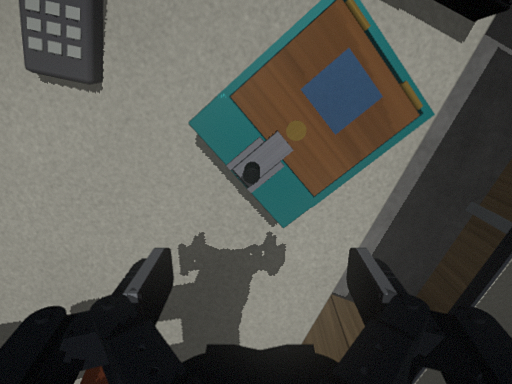

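Candidates with blue tiles: turquoise cases at scene (128,187) and (319,164), and a wooden case at scene (251,213), side (238,196). The wooden one fits, because the other two have turquoise bodies. The green-tiled case is at (327,220). I'll enlarge it to confirm.

```bash
cat > h.py <<'E'
import numpy as np,cv2
def ray(r,uv):
    K=np.array(r["intrinsics"]);V=np.array(r["view"])
    p=cv2.undistortPoints(np.array([[uv]],float),K,np.array(r["dist"],float))[0,0]
    R=V[:3,:3];return -R.T@V[:3,3],R.T@np.array([p[0],p[1],1])
def plane(r,uv,z):
    c,d=ray(r,uv);return c+d*(z-c[2])/d[2]
def proj(r,P):
    V=np.array(r["view"]);q,_=cv2.projectPoints(np.array(P,float).reshape(-1,3),cv2.Rodrigues(V[:3,:3])[0],V[:3,3],np.array(r["intrinsics"]),np.array(r["dist"],float));return q[:,0]
E
python3 - <<'E'
import pickle,cv2,numpy as np
d=pickle.load(open("d0.pkl","rb"))
a=d["scene"]["frame"][175:245,215:285,::-1];b=d["side"]["frame"][160:230,200:270,::-1]
cv2.imwrite("pics/crop.png",np.hstack([cv2.resize(x,(390,390),interpolation=cv2.INTER_CUBIC) for x in(a,b)]))
E
```

```text
(no output)
```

View pics/crop.png

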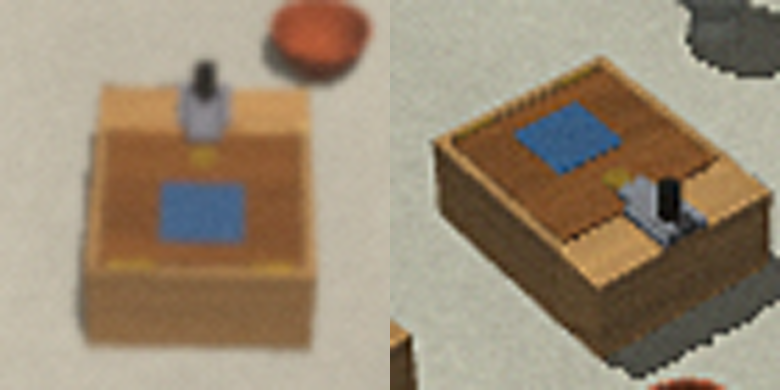

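The crop confirms a wooden case with a blue tile. In the scene image the knob top is at about (251.8,186.3) and the brass spot at (251.4,203.2). A terracotta bowl stands beside its front, at about (272,182). Next I'll turn these into positions.

Run:
```python
import pickle,numpy as np
from h import *
d=pickle.load(open("d0.pkl","rb"))
s=390/70
def px(n,c):
    o=(215,175) if n=="scene" else (200,160)
    return [o[0]+(c[0]+.5)/s-.5,o[1]+(c[1]+.5)/s-.5]
np.set_printoptions(precision=4,suppress=True)
for n,L in {"scene":{"knob":((205,65),.105),"brass":((203,157),.07),"tile":((202,212),.07),"f1":((102,87),.07),"f2":((308,89),.07),"b1":((88,270),.07),"b2":((315,272),.07)},
 "side":{"knob":((279,183),.105),"brass":((227,178),.07),"tile":((178,136),.07),"b1":((213,58),.07),"b2":((44,143),.07),"f2":((210,288),.07),"f1":((380,195),.07)}}.items():
    P={k:plane(d[n],px(n,c),z)[:2] for k,(c,z) in L.items()}
    for k in P:print(n,k,P[k])
    C=np.mean([P[k] for k in("f1","f2","b1","b2")],0);ax=(P["b1"]+P["b2"]-P["f1"]-P["f2"])/2
    print("centre",C,"len",np.linalg.norm(ax),"yaw",np.degrees(np.arctan2(ax[1],ax[0])), "w",np.linalg.norm(P["f1"]-P["f2"]),np.linalg.norm(P["b1"]-P["b2"]))
# bystanders rough (scene bases)
for nm,uv,z in[("bowl",(272,182),.03),("jar",(177,212),.04),("urn",(189,234),.05),("turq",(319,164),.07),("green",(327,220),.07)]:print(nm,plane(d["scene"],uv,z))
```

```text
scene knob [ 0.4975 -0.1084]
scene brass [ 0.5534 -0.1205]
scene tile [ 0.6071 -0.1319]
scene f1 [ 0.4666 -0.177 ]
scene f2 [ 0.4955 -0.0322]
scene b1 [ 0.6468 -0.2146]
scene b2 [ 0.6756 -0.0712]
centre [ 0.5711 -0.1237] len 0.18416503047962166 yaw -11.992860104471282 w 0.14770009942747267 0.14622609307444165
side knob [ 0.4942 -0.1049]
side brass [ 0.5498 -0.1169]
side tile [ 0.6048 -0.1292]
side b1 [ 0.6416 -0.2109]
side b2 [ 0.6728 -0.065 ]
side f2 [ 0.4894 -0.0272]
side f1 [ 0.4577 -0.1687]
centre [ 0.5654 -0.118 ] len 0.1879453028637888 yaw -12.2704209003514 w 0.14496898944236516 0.14920323551888043
bowl [0.3948 0.0036 0.03  ]
jar [ 0.5212 -0.4026  0.04  ]
urn [ 0.6542 -0.3642  0.05  ]
turq [0.3559 0.226  0.07  ]
green [0.6967 0.1341 0.07  ]
```

```bash
cat >> h.py <<'E'
from scipy.spatial.transform import Rotation as Rn
YAW=np.radians(-12.1);C=np.array([.569,-.1215])
ex=np.array([np.cos(YAW),np.sin(YAW)]);ey=np.array([-ex[1],ex[0]])
def W(x,y,z): return np.array([*(C+x*ex+y*ey),z])
def ori(s=1):
    zt=s*np.array([*ey,0]);yt=np.array([0,0,-1.]);return Rn.from_matrix(np.c_[np.cross(yt,zt),yt,zt]).as_quat()
E
python3 - <<'E'
from workcell import *
from h import *
np.set_printoptions(precision=3,suppress=True)
q0=np.array(get_obs()["joint_pos"])
best=None
for s in(1,-1):
    q=kinematics.solve_ik(W(-.040,0,.25),ori(s));print(s,q)
    if q is not None:
        c=abs(np.array(q)-q0).max()
        if best is None or c<best[0]:best=(c,s)
s=best[1];open("s.txt","w").write(str(s))
hand.move_gripper(0.0,20)
bot.reach(W(-.040,0,.25),ori(s))
bot.servo_line(W(-.040,0,.145),velocity=.1)
o=get_obs();print(o["time_s"],o["position"],W(-.04,0,.145),o["gripper_width"],o["wrist_force"])
a=[vision.read_camera(n) for n in("side","wrist")]
import pickle;pickle.dump(a,open("d1.pkl","wb"))
u=a[0]["frame"][140:240,180:280,::-1]
cv2.imwrite("pics/p1.png",np.hstack([cv2.resize(u,(384,384),interpolation=2),cv2.resize(a[1]["frame"][:,:,::-1],(416,312+72))]))
E
```

```text
1 [-0.213  0.222  1.81  -0.     1.109 -1.573]
-1 [-0.213  0.222  1.81  -0.     1.109  1.569]
4.075 [ 0.53  -0.113  0.146] [ 0.53  -0.113  0.145] -4.9737129963009736e-05 [-0.398  0.047 -0.393]
```

View pics/p1.png

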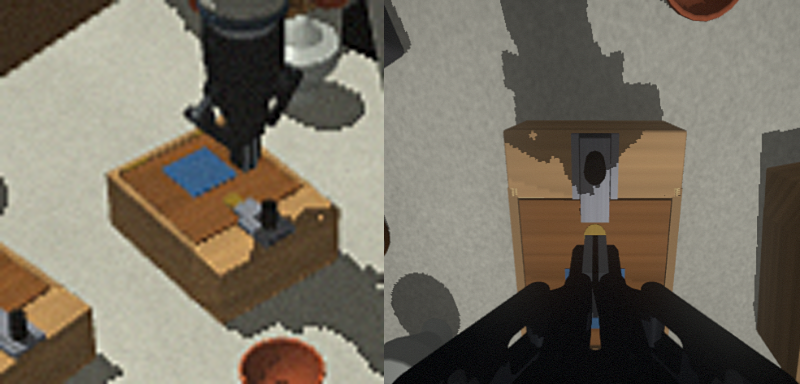

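The wrist view shows the closed fingers lined up with the knob, both at column ~595 of the composite, and behind it on the lid side. I'll lower the fingers and push in small steps.

Run:
```python
from workcell import *
from h import *
np.set_printoptions(precision=3,suppress=True)
bot.servo_line(W(-.040,0,.104),velocity=.1)
f0=np.array(get_obs()["wrist_force"]);print(f0)
x=-.040;hist=[]
while x>-.094:
    x-=.003;bot.servo_line(W(x,0,.104),velocity=.03)
    o=get_obs();f=np.array(o["wrist_force"])-f0
    print(round(x,3),round((np.array(o["position"])[:2]-C)@ex,4),f[:2]@ex,f[2])
    if f[:2]@ex>8:break
a=vision.read_camera("wrist");b=vision.read_camera("side")
print(get_obs()["time_s"])
cv2.imwrite("pics/p2.png",np.hstack([cv2.resize(b["frame"][140:240,180:280,::-1],(384,384),interpolation=2),cv2.resize(a["frame"][:,:,::-1],(416,384))]))
```

```text
[ 0.477 -0.205  0.309]
-0.043 -0.0429 -0.6239779322302571 0.15998445778930243
-0.046 -0.0462 0.06884102598832093 -0.1946098450327416
-0.049 -0.0493 0.3198728872844975 0.43310937555586604
-0.052 -0.0522 -0.3543605379275751 -1.0799541734122486
-0.055 -0.0552 -0.17444179204899257 -0.2919596864430245
-0.058 -0.0581 -1.1005928283275919 0.14174649796424654
-0.061 -0.0612 -0.644311242755706 -0.18398542546397748
-0.064 -0.0643 -0.4465479570228505 -1.7046256511082984
-0.067 -0.0674 -0.6470023913815199 -0.02197467074520948
-0.07 -0.0704 -0.8348118037980854 -0.10996673523021311
-0.073 -0.0733 -0.6820149496330201 -0.5546978372021575
-0.076 -0.0763 0.053363941225652925 -0.025571764836753497
-0.079 -0.0794 -0.48295749626482176 0.4495085184560542
-0.082 -0.0824 -0.9389300775099048 -0.049600419206234536
-0.085 -0.0846 2.453953381751644 -1.1825970852018168
-0.088 -0.0849 11.01115179921861 -6.597710446645521
8.8333
```

View pics/p2.png

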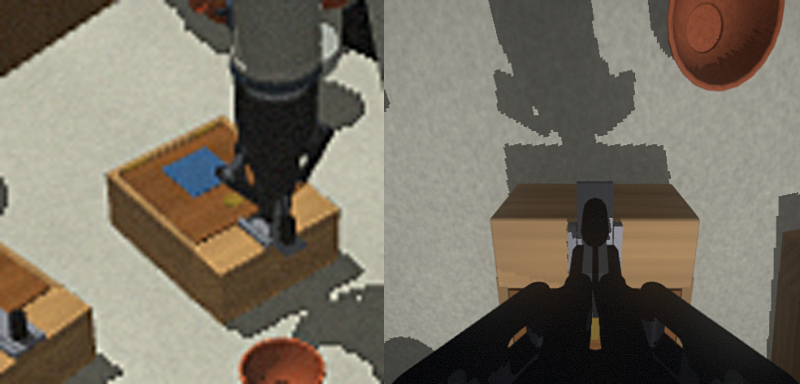

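The bolt has reached its end stop at finger x = -85 mm (predicted -84 mm), and the wrist image shows the plate hanging over the case front. Now I'll back off, rise and press the brass spot.

Run:
```python
from workcell import *
from h import *
np.set_printoptions(precision=3,suppress=True)
bot.servo_line(W(-.070,0,.104),velocity=.1)
bot.servo_line(W(-.060,0,.125),velocity=.1)
bot.servo_line(W(-.018,0,.125),velocity=.1)
bot.servo_line(W(-.018,0,.096),velocity=.08)
a=vision.read_camera("wrist");b=vision.read_camera("side")
cv2.imwrite("pics/p3.png",np.hstack([cv2.resize(b["frame"][140:240,180:280,::-1],(384,384),interpolation=2),cv2.resize(a["frame"][:,:,::-1],(416,384))]))
o=get_obs();f0=o["wrist_force"][2];z=.096;print(f0,o["time_s"])
while z>.074:
    z-=.001;bot.servo_line(W(-.018,0,z),velocity=.03)
    o=get_obs();f=o["wrist_force"][2]-f0;print(round(z,3),round(o["position"][2],4),round(f,2))
    if f>12:break
print(o["time_s"])
```

```text
0.421596399181156 10.7333
0.095 0.0952 -1.07
0.094 0.094 0.13
0.093 0.0929 0.46
0.092 0.0919 -0.91
0.091 0.0909 -0.23
0.09 0.0899 -0.42
0.089 0.0889 -0.56
0.088 0.0879 -0.5
0.087 0.0871 1.65
0.086 0.0861 1.95
0.085 0.085 3.47
0.084 0.0839 3.43
0.083 0.0829 2.86
0.082 0.0825 9.72
0.081 0.0823 19.86
14.4833
```

View pics/p3.png

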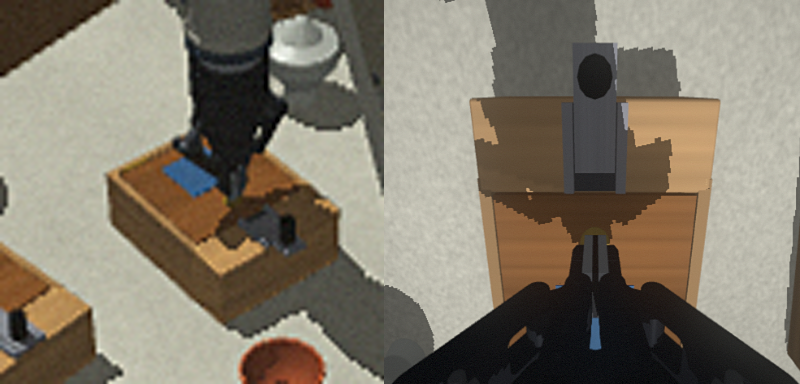

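The picture shows the bolt clear of the lid and the fingers over the brass spot. The lid has been pressed ~4.5 mm, onto its stop. Now I'll lift away.

Run:
```python
from workcell import *
from h import *
bot.servo_line(W(-.018,0,.20),velocity=.08)
bot.servo_line(W(-.018,0,.28),velocity=.15)
bot.dwell(1)
o=get_obs();print(o["time_s"],o["position"],o["wrist_force"])
a=vision.read_camera("scene");b=vision.read_camera("side")
cv2.imwrite("pics/p4.png",np.hstack([cv2.resize(b["frame"][140:240,180:280,::-1],(384,384),interpolation=2),cv2.resize(a["frame"][150:270,150:380,::-1],(416,384))]))
```

```text
17.8083 [ 0.55141754 -0.11771144  0.28003288] [-0.12117915 -0.39619438  0.59433392]
```

View pics/p4.png

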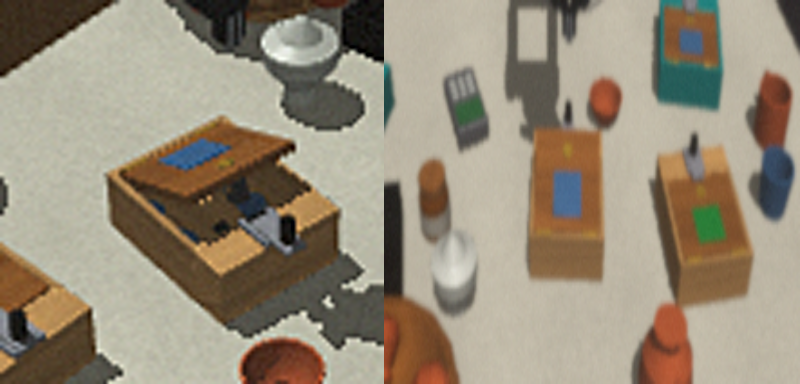

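The blue-tiled lid stands ajar and its bolt is drawn back. The green case is shut and bolted, the pots look unmoved, and the gripper is clear.

```bash
python3 -c "
from workcell import *
hand_in()"
```

```text
the job is handed in; nothing more can be done
```

I opened the wooden case with the blue tile and handed the job in; the last clock reading before that was about 18 s of the 34 s allowed.

- **Bolt:** I pushed the knob back with closed fingers until the force jumped to 11 N at the end stop. The finger was then at case x = -85 mm, against a predicted -84 mm.
- **Lid:** I pressed the brass spot about 4.5 mm down onto its stop. The force was about 3 N through the catch, rising to 20 N at the stop. I then lifted the finger straight up.
- **Last checks:** The final scene and side pictures show the lid ajar on its spring with the bolt drawn back. The green case is shut and bolted, the pots and jars look unmoved, and the gripper is about 0.2 m clear with the wrist force near zero. I judged the lid angle and the pots by eye only. No check failed. The two camera views disagreed on the case position by about 6 to 8 mm, and I used their average.

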